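# Click the orange bit cartridge into its bench dock

## Robot

A 7-joint arm with a two-finger parallel gripper is mounted at the origin on the work surface; the furniture and walls round the work are solid. World frame = base frame: x ahead of the robot, y to its left, z up, the work surface at z = 0. Lengths are in m, angles in rad, forces in N, time in s.
With the tool pointing down it reaches from about 0.425 to 0.925 m from the base axis. Payload 6.8 kg.
Tool frame: the origin (TCP) lies at the very end of the fingers, on their centre line; the grasp point (between the pads) lies 19 mm behind it; z points along the fingers, y is the line along which they close (so a half turn about z gives the same grasp; the last joint's range is limited). The gripper opens to 85 mm and grips with 20 to 120 N. Pads are 22 mm wide; open, the fingers measure 114 mm over their backs; the gripper's body (76 mm by 85 mm) begins 54 mm behind the grasp point. The pads swing forward as they close: fully open they stand 13 mm farther back than shut.
Start: joints at [-1.311, 0.477, 0.022, 1.555, -0.011, 1.109, -0.083], TCP at [0.243, 0.63, 0.207] pointing down, gripper open.
Joint ranges: [-2.96, 2.96], [-0.34, 2.1], [-1.41, 1.46], [0.24, 2.44], [-1.37, 4.51], [0.17, 1.92], [-2.96, 2.96]. Speed limits (rad/s): [2.39, 2.39, 3.14, 3.14, 3.14, 3.14, 3.14].

## Interface

Orientations are given as a unit quaternion [w, x, y, z].
In Python, from station import bot gives the robot as it stands.
- The arm moves only by the tool apply_moves, never from a script. Its argument "deltas" is a list of rows, each a list of 3 entries, a list of its own where there are three numbers: the closure, from 0 (fully open) to 1 (shut), then the shift along the tool's x, y, z in units of 0.2 m (1.0 is 0.2 m), then the turn about the tool's z in units of 2 pi rad (1.0 is 2 pi rad). A call has 1 to 12 rows; each row is the pose to reach, as a shift and turn from the pose commanded when the call began, along the tool's axes at that moment, turning the shorter way round; what a row does not reach only later rows make up. A row lasts 1/10 s, in which the tool goes at most 50 mm and 8.59 degrees, less where a joint would pass 70% of its speed; a pose out of reach is approached as far as the arm can. A call with a number of a shift or a turn outside -1 to 1 is refused whole. A call with a gripper value outside its range is refused whole. The fingers move at their own pace and stop on an object; "squeeze" is the grip in N (left out, the last holds). Time passes only in rows, so rows that repeat a pose let the fingers close. It gives the time, the measured TCP pose, the force, the opening and the grip force at its end, in the units of the state.
- bot.get_obs(): the state, without advancing time (a new reading comes with each control period).
- bot.read_camera(name): name is "scene" or "top"; returns a dict with "color" (420x560x3 uint8, red, green, blue), "intrinsics" (3x3 intrinsics, pixels), "pose" (4x4, takes a point from camera to world coordinates). Camera axes: x right, y down, z forward; pixel columns grow to the right and rows downward; lengths in m; the calibration is good to about 2 mm. A picture is of the moment at which its call begins. There is no depth.
- bot.hand_in(): hands the job in; it is judged then, once.
Trained networks look in a picture, given as the dict that the camera call returned (one of the last four; its "shot" number tells which), for a name from the list of things; names that differ only in an ending like _2 or _b are one class to them, and where a whole thing is asked for, a point or a joint stands for the part that bears it (a point fixed in the world has none). Each returns a list of dicts, best first, with "confidence" (0 to 1); they miss things now and then, are a little off and sometimes report something else, mostly with a low value. They report only what shows in the picture. A call takes as long as a camera call. They do not tell look-alikes from the thing itself.
- bot.look_for(picture, target): "point" ([x, y, z] in m, in world coordinates, good to about 4 mm: the middle of the surface that is visible of it).
The state is a dict: "t": time; "q": joint angles; "joint_vel": joint speeds; "joint_torque": joint torques, N m; "eef_pos": TCP position; "tool_rot": TCP orientation; "contact_force": force on the tool from outside, world axes, zero at the start; "torque": the same for the moment, N m; "gripper_width": opening from 0.0 (shut) to 1.0 (fully open); "grasp_force": force on a finger pad.
Only numpy, scipy, OpenCV 4.12 (cv2) and the standard library are available. Lean on these libraries where they do the work, as an engineer would, in place of code of your own. Each camera call takes 0.05 s, during which the arm holds its last target. There are 200 camera calls.

## Task

Load the orange driver-bit cartridge into the metal bench dock: stand it upright in the pocket and press it gently straight down past the sprung side ball until it clicks and sits fully home on the seat inside, then let go. How deep the seat lies is set differently each time, so feel for it, and do not lean hard on the dock. Leave the grey cartridge and the other things on the bench where they are.

Things in the scene. Friction and masses are not known exactly. Their poses are not given: they have to be found in the camera images.
- cartridge: orange cartridge to load, about 140 g, standing free on the bench. Origin: centre of its underside; z up, x along its 30 mm thickness, y along its 50 mm length. Body 30 x 50 x 88 mm high, bottom edges rounded 4 mm. A groove for the ball runs across both 50 mm ends, 4 mm deep, from 31 to 43.5 mm above the underside, so it fits either way round
- tab (a point): middle of the orange cartridge's black ribbed grip tab, 103 mm above its underside, axes as the cartridge's. Tab 18 mm (x) by 42 mm (y), from 88 to 118 mm up; beside it a flat shoulder 6 mm wide along either long side at 88 mm, on which fingertips can rest
- cartridge_grey: a second cartridge of the same form but grey, standing free on the bench; leave it alone
- dock: bench dock, bolted down: aluminium block 62 (x) x 86 (y) mm, top at 88 mm, on a dark steel foot plate 100 x 136 x 6 mm with bolt heads; an orange stripe on each long side. Origin: centre of its underside, on the bench; z up. The pocket in its middle takes the cartridge upright with x along the dock's x, either way round
- mouth (a point): centre of the pocket's mouth, in the block's top, 88 mm above the bench. Pocket 31.6 (x) x 51.6 (y) mm. The firm seat inside lies 8 to 38 mm above the bench, set differently each time and not measured. Home = cartridge's underside on the seat; its shoulder is then 8 to 38 mm above the block. Over 40 N between cartridge and dock is too hard
- ball (a joint): m the sprung ball is pressed back into the pocket's -y wall: 0 = out fully (empty, or in the groove of a home cartridge), about 0.003 while the cartridge's end slides on it. It sits 37 mm above the seat, moving with it, and stands out 4.5 mm; spring 5 to 8 N. The foot meets it 33 to 38 mm above home (5 to 12 N), slides on lightly, clicks in within 6 mm of home; at home force rises steeply
- tape_measure: yellow tape measure, 38 x 85 x 64 mm, origin under its centre, lying by as a bystander
- screw_tin: round open tin of screws, 86 mm across, 38 mm high, origin under its centre, a bystander
Things that resemble listed ones, but are neither listed nor needed, are in the scene too. What is shaped like the dock but red is not meant.

How it is judged:
By the outcome, as a careful person would: the job done as asked, in the order asked, and still so for the second after the job is handed in, with the robot touching nothing.
It also fails if it takes over 59 s, if anything falls off the work surface, if the arm or the gripper's body presses on something with over 40 N, if the wrist force passes 120 N, or if a joint passes its speed limit or range.

## Working session

There is one attempt and no reset: what is moved stays moved. The work goes in short steps, Python scripts to look and compute and a tool call to move; the robot and the scene stay as the last step left them, time stands still between calls to the robot, and variables do not carry over. Pictures are saved under pics/ and viewed, at most 10 in all, crops included, and the job is handed in when it is done.

Besides the shell and the picture viewer there is one more tool, called after "Request:" in YAML: its name, and indented under it one key for each argument. apply_moves: Moves the arm, as the interface text tells. Its arguments: {"type":"object","properties":{"deltas":{"type":"array","items":{"type":"array"}},"squeeze":{"type":"number"}},"required":["deltas"]}

```bash
mkdir -p pics; ls; python3 - <<'E'
from station import bot
import cv2, numpy as np
o=bot.get_obs();print({k:np.round(v,3).tolist() for k,v in o.items()})
for c in("scene","top"):
    p=bot.read_camera(c);cv2.imwrite(f"pics/{c}0.png",p["color"][:,:,::-1])
    print(c,np.round(p["intrinsics"],1).tolist(),np.round(p["pose"],3).tolist())
    K=p["intrinsics"];Ti=np.linalg.inv(p["pose"])
    for n in("cartridge","tab","cartridge_grey","dock","mouth","tape_measure","screw_tin"):
        for d in bot.look_for(p,n):
            q=Ti@np.append(d["point"],1);u=K@q[:3];print(n,np.round(d["point"],3),round(d["confidence"],2),np.round(u[:2]/u[2]))
E
```

```text
pics
{'t': 0.0, 'q': [-1.311, 0.478, 0.022, 1.556, -0.012, 1.109, -0.083], 'joint_vel': [0.0, -0.002, -0.002, 0.001, 0.0, -0.001, -0.001], 'joint_torque': [-0.001, -59.645, 1.608, -28.12, 0.012, 0.009, 0.0], 'eef_pos': [0.243, 0.629, 0.206], 'tool_rot': [-0.0, 0.183, 0.983, -0.001], 'contact_force': [0.088, 0.007, -0.673], 'torque': [0.052, 0.019, 0.026], 'grasp_force': 0.0, 'gripper_width': 1.007}
scene [[466.4, 0.0, 283.9], [0.0, 466.4, 206.9], [0.0, 0.0, 1.0]] [[0.721, -0.441, 0.535, -0.312], [-0.693, -0.456, 0.558, -0.903], [-0.002, -0.773, -0.634, 1.032], [0.0, 0.0, 0.0, 1.0]]
cartridge [0.528 0.028 0.063] 0.94 [273. 194.]
tab [0.532 0.03  0.066] 0.59 [273. 192.]
cartridge_grey [0.534 0.195 0.068] 0.75 [242. 171.]
dock [ 0.184 -0.394  0.048] 0.8 [286. 330.]
dock [ 0.48  -0.198  0.044] 0.74 [311. 237.]
mouth [ 0.481 -0.201  0.046] 0.72 [312. 237.]
mouth [ 0.185 -0.398  0.044] 0.6 [287. 332.]
tape_measure [ 0.379 -0.356  0.043] 0.6 [327. 283.]
screw_tin [0.756 0.012 0.022] 0.97 [321. 178.]
top [[502.4, 0.0, 281.0], [0.0, 502.4, 206.0], [0.0, 0.0, 1.0]] [[0.06, -0.977, 0.205, 0.184], [-0.998, -0.058, 0.017, -0.088], [-0.005, -0.206, -0.979, 1.466], [0.0, 0.0, 0.0, 1.0]]
cartridge [0.53 0.04 0.09] 0.81 [245. 184.]
cartridge [0.532 0.207 0.086] 0.49 [187. 180.]
tab [0.528 0.037 0.088] 0.67 [246. 185.]
cartridge_grey [ 0.49  -0.181  0.037] 0.3 [322. 206.]
dock [ 0.492 -0.18   0.037] 0.79 [321. 205.]
dock [ 0.208 -0.372  0.007] 0.75 [384. 309.]
mouth [ 0.203 -0.373  0.009] 0.7 [384. 311.]
mouth [ 0.497 -0.182  0.035] 0.6 [322. 204.]
tape_measure [ 0.389 -0.338  0.057] 0.59 [376. 243.]
screw_tin [0.762 0.011 0.014] 0.56 [262. 117.]
screw_tin [ 0.494 -0.18   0.035] 0.5 [321. 205.]
```

```bash
python3 - <<'E'
import cv2,numpy as np
a=cv2.imread("pics/scene0.png");b=cv2.imread("pics/top0.png")
cv2.imwrite("pics/a1.png",cv2.resize(a[120:400,180:420],None,fx=2.1,fy=2.1,interpolation=cv2.INTER_CUBIC))
cv2.imwrite("pics/b1.png",cv2.resize(b[90:340,150:430],None,fx=2.4,fy=2.4,interpolation=cv2.INTER_CUBIC))
E
```

```text
(no output)
```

View pics/a1.png

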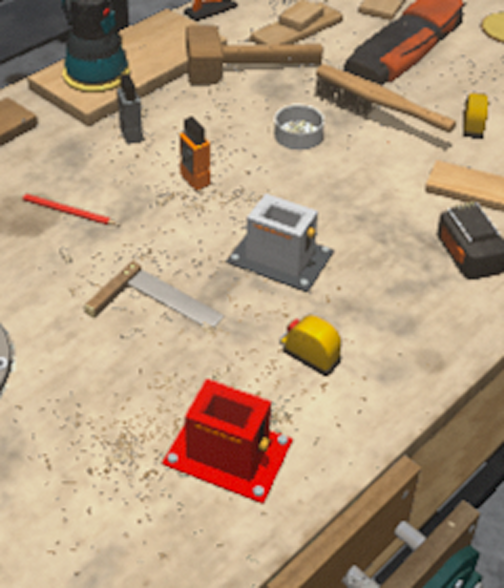

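View pics/b1.png

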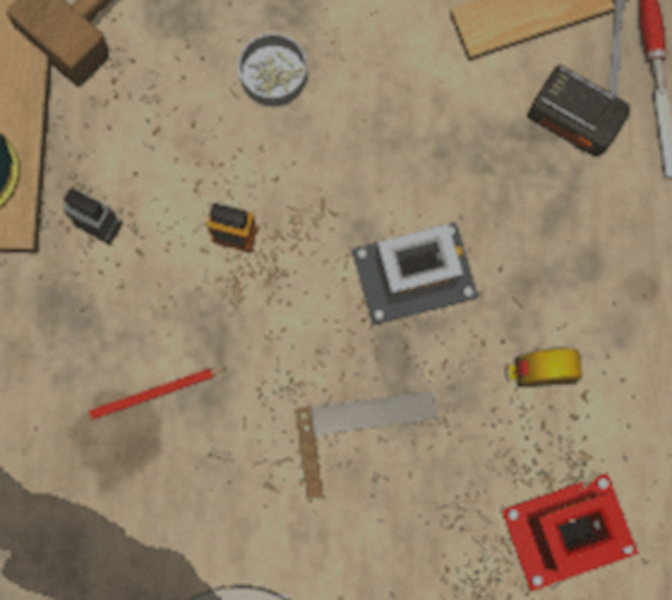

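Docks: metal/grey at scene (311,237), red at scene (287,332); the metal one with orange stripe fits, because red is excluded. Cartridges: orange at scene (273,194) and top (245,184), grey at scene (242,171); the orange one is meant. Next I fit poses by edge matching.

```bash
cat > fit.py <<'E'
import cv2,numpy as np
from scipy.optimize import differential_evolution
from scipy.ndimage import map_coordinates
def box(sx,sy,z0,z1):  # list of (normal, 4 corners)
    x,y=sx/2,sy/2;c=lambda a,b,z:(a*x,b*y,z);F=[]
    F.append(((0,0,1),[c(-1,-1,z1),c(1,-1,z1),c(1,1,z1),c(-1,1,z1)]))
    for s in(-1,1):
        F.append(((s,0,0),[c(s,-1,z0),c(s,1,z0),c(s,1,z1),c(s,-1,z1)]))
        F.append(((0,s,0),[c(-1,s,z0),c(1,s,z0),c(1,s,z1),c(-1,s,z1)]))
    return F
CART=box(.03,.05,0,.088)+box(.018,.042,.088,.118)
DOCK=box(.062,.086,.006,.088)+box(.0316,.0516,.088,.088)[:1]+box(.1,.136,0,.006)
t=np.linspace(0,1,25)[:,None]
def pts(model,p,T):
    c,s=np.cos(p[2]),np.sin(p[2]);R=np.array([[c,-s,0],[s,c,0],[0,0,1]]);o=np.array([p[0],p[1],0]);out=[]
    for n,f in model:
        f=np.array(f)@R.T+o
        if (R@n)@(T[:3,3]-f.mean(0))>0:
            for i in range(4): out.append(f[i]*(1-t)+f[(i+1)%4]*t)
    return np.vstack(out)
def proj(P,cam):
    Ti=np.linalg.inv(cam["pose"]);q=(P@Ti[:3,:3].T+Ti[:3,3])@np.array(cam["intrinsics"]).T
    return q[:,:2]/q[:,2:]
def grad(cam):
    L=cv2.GaussianBlur(cam["color"],(0,0),.8).astype(np.float32)
    g=np.sqrt(sum(cv2.Sobel(L,cv2.CV_32F,a,1-a)**2 for a in(0,1))).max(2)
    return np.minimum(cv2.GaussianBlur(g,(0,0),.7),150)
def fit(model,cams,x0,r=.04,yr=(-np.pi/2,np.pi/2)):
    G=[grad(c) for c in cams]
    def cost(p):
        return -sum(map_coordinates(g,proj(pts(model,p,c["pose"]),c).T[::-1],order=1).mean() for g,c in zip(G,cams))
    b=[(x0[0]-r,x0[0]+r),(x0[1]-r,x0[1]+r),yr]
    s=differential_evolution(cost,b,seed=1,popsize=20,maxiter=80,tol=1e-6);return s.x,s.fun
def overlay(cam,items,name,k,crop):
    im=cv2.resize(cam["color"][:,:,::-1],None,fx=k,fy=k,interpolation=cv2.INTER_CUBIC)
    for m,p in items:
        for u in proj(pts(m,p,cam["pose"]),cam): cv2.circle(im,tuple(int(v) for v in (u+.5)*k),0,(0,255,0),-1)
    x0,y0,x1,y1=[int(v*k) for v in crop];cv2.imwrite(name,im[y0:y1,x0:x1]);return im[y0:y1,x0:x1]
E
cat > run1.py <<'E'
from fit import *; from station import bot
cs=[bot.read_camera("scene"),bot.read_camera("top")]
for n,m,x0 in(("cart",CART,(.535,.03)),("dock",DOCK,(.495,-.185))):
    for cc in([cs[0]],[cs[1]],cs):
        p,f=fit(m,cc,x0);print(n,np.round(p,4),round(f,1))
    if n=="cart":pc=p
    else:pd=p
it=[(CART,pc),(DOCK,pd)]
a=overlay(cs[0],it,"pics/o1.png",4,(255,160,355,270));b=overlay(cs[1],it,"pics/o2.png",4,(225,160,365,235))
h=a.shape[0];b=cv2.copyMakeBorder(b,0,max(0,h-b.shape[0]),0,0,cv2.BORDER_CONSTANT)
im=np.hstack([a,b[:h]]);im=cv2.resize(im,None,fx=800/im.shape[1],fy=800/im.shape[1]) if im.shape[1]>800 else im
cv2.imwrite("pics/o.png",im)
E
python3 run1.py
```

```text
cart [0.5273 0.0314 0.8195] -138.4
cart [ 0.537   0.0407 -0.2534] -142.4
cart [ 0.5371  0.0404 -0.2847] -274.2
dock [ 0.5023 -0.1888  0.326 ] -130.4
dock [ 0.5062 -0.1865  0.314 ] -124.1
dock [ 0.5051 -0.1867  0.3052] -249.5
```

View pics/o.png

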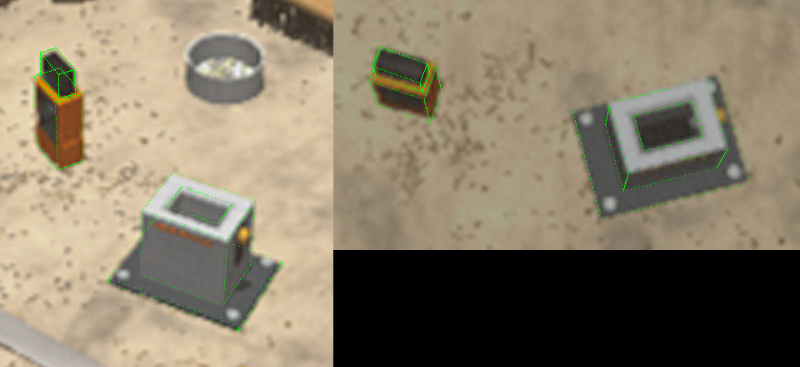

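Left (scene): the dock outline matches at about (150–280,175–330) in the crop. The cartridge body fits, but its tab outline is about 1 px off. Right (top): both fit. I'll bound the cartridge yaw, refine it, and locate the drill.

```bash
cat > run2.py <<'E'
from fit import *; from station import bot
cs=[bot.read_camera("scene"),bot.read_camera("top")]
for cc in([cs[0]],[cs[1]],cs):
    for n,m,x0,y in(("cart",CART,(.535,.04),-.27),("dock",DOCK,(.505,-.187),.31)):
        p,f=fit(m,cc,x0,.012,(y-.15,y+.15));print(n,np.round(p,4),round(f,1))
def ground(c,u,v,z=0):
    d=c["pose"][:3,:3]@np.linalg.inv(c["intrinsics"])@np.array([u,v,1]);o=c["pose"][:3,3];return o+d*(z-o[2])/d[2]
print("drill base",ground(cs[0],226,160,.02),"top@.2",ground(cs[0],225,120,.2))
def mv(tp,tyaw):  # tool y yaw
    o=bot.get_obs();from scipy.spatial.transform import Rotation as R
    w,x,y,z=o["tool_rot"];r=R.from_quat([x,y,z,w]).as_matrix()
    d=r.T@(np.array(tp)-o["eef_pos"])/.2;a=np.arctan2(r[1,1],r[0,1]);e=(tyaw-a+np.pi/2)%np.pi-np.pi/2
    print("move",np.round(d,3),"turn",round(-e/2/np.pi,4), "pos",np.round(o["eef_pos"],4),"tooly",round(a,4))
mv((.537,.040,.2),-.27);mv((.40,.33,.2),-.27)
E
python3 run2.py
```

```text
cart [ 0.5374  0.0397 -0.3432] -132.6
dock [ 0.5023 -0.1888  0.326 ] -130.4
cart [ 0.537   0.0407 -0.2473] -142.7
dock [ 0.5062 -0.1866  0.3116] -123.8
cart [ 0.537   0.0404 -0.2823] -274.6
dock [ 0.5051 -0.1868  0.305 ] -249.2
drill base [0.5805009  0.35279054 0.02      ] top@.2 [0.58275562 0.338159   0.2       ]
move [-2.434 -2.223  0.036] turn 0.2344 pos [0.2427 0.6299 0.2072] tooly 1.203
move [-1.273 -1.116  0.036] turn 0.2344 pos [0.2427 0.6299 0.2072] tooly 1.203
```

Request:
apply_moves:
  deltas:
    - [0,[-1,-0.914,0],0.2344]
    - [0,[-1,-0.914,0],0.2344]
    - [0,[-1,-0.914,0],0.2344]
    - [0,[-1,-0.914,0],0.2344]
    - [0,[-1,-0.914,0],0.2344]
    - [0,[-1,-0.914,0],0.2344]
    - [0,[-1,-0.914,0],0.2344]
    - [0,[-1,-0.914,0],0.2344]
    - [0,[-1,-0.914,0],0.2344]
    - [0,[-1,-0.914,0],0.2344]
    - [0,[-1,-0.914,0],0.2344]

```text
t: 2.1
eef_pos: [0.3636, 0.3875, 0.2073]
tool_rot: [-0.0, 0.796, 0.605, 0.0]
contact_force: [-0.0, -0.1, -0.1]
gripper_width: 1.002
grasp_force: 0.0
```

```bash
sed -n '/^def mv/,/print/p' run2.py > m.py; sed -i '1i from station import bot\nimport numpy as np' m.py; python3 -c "
from m import *
mv((.537,.040,.2),-.27);print(bot.get_obs()['q'])"
```

```text
move [-1.442  1.3    0.036] turn -0.0001 pos [0.3636 0.3875 0.2073] tooly -0.2707
[-1.23313151  0.24491523  0.35476724  1.91771762 -0.10056185  0.99570883
 -1.10400865]
```

Request:
apply_moves:
  deltas:
    - [0,[-0.9,0.812,0],0]
    - [0,[-0.9,0.812,0],0]
    - [0,[-0.9,0.812,0],0]
    - [0,[-0.9,0.812,0],0]
    - [0,[-0.9,0.812,0],0]
    - [0,[-0.9,0.812,0],0]

```text
t: 2.7
eef_pos: [0.4746, 0.1641, 0.2078]
tool_rot: [0.001, 0.798, 0.603, 0.0]
contact_force: [-0.4, -0.5, -0.1]
gripper_width: 0.999
grasp_force: 0.0
```

Request:
apply_moves:
  deltas:
    - [0,[-0.542,0.488,0.036],0]
    - [0,[-0.542,0.488,0.036],0]
    - [0,[-0.542,0.488,0.036],0]
    - [0,[-0.542,0.488,0.036],0]
    - [0,[-0.542,0.488,0.036],0]
    - [0,[-0.542,0.488,0.036],0]

```text
t: 3.3
eef_pos: [0.5369, 0.0419, 0.1998]
tool_rot: [-0.0, 0.795, 0.607, -0.0]
contact_force: [0.2, 0.9, -0.6]
gripper_width: 0.999
grasp_force: 0.0
```

```bash
python3 -c "
from m import *
mv((.537,.040,.091),-.27)
import cv2
a=bot.read_camera('scene')['color'][130:240,210:340,::-1];b=bot.read_camera('top')['color'][120:230,180:310,::-1]
cv2.imwrite('pics/g1.png',cv2.resize(cv2.hconcat([a.copy(),b.copy()]),None,fx=3,fy=3,interpolation=cv2.INTER_CUBIC))"
```

```text
move [-0.009  0.003  0.544] turn 0.0006 pos [0.5369 0.0419 0.1998] tooly -0.2663
```

View pics/g1.png

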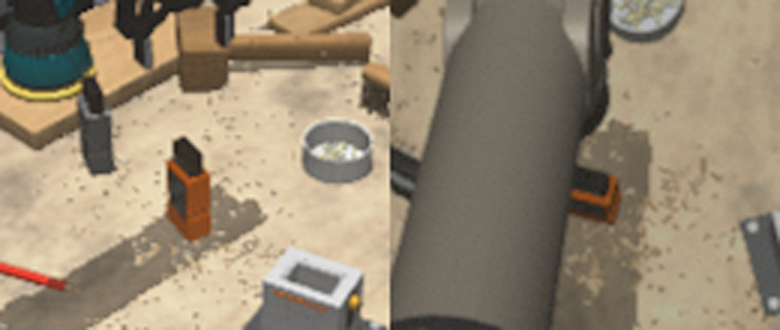

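The fingers (scene about (257,137) and (285,137)) straddle the tab at (272,180). Descending.

Request:
apply_moves:
  deltas:
    - [0,[-0.006,0.002,0.15],0]
    - [0,[-0.006,0.002,0.3],0]
    - [0,[-0.006,0.002,0.4],0]
    - [0,[-0.006,0.002,0.48],0]
    - [0,[-0.006,0.002,0.54],0]
    - [0,[-0.006,0.002,0.54],0]
    - [0,[-0.006,0.002,0.54],0]

```text
t: 4.1
eef_pos: [0.5376, 0.0394, 0.0924]
tool_rot: [0.0, 0.796, 0.606, 0.0]
contact_force: [0.1, 0.2, -0.1]
gripper_width: 0.996
grasp_force: 0.0
```

Request:
apply_moves:
  deltas:
    - [0.3,[0,0,0],0]
    - [0.5,[0,0,0],0]
    - [0.65,[0,0,0],0]
    - [0.75,[0,0,0],0]
    - [0.85,[0,0,0],0]
    - [1,[0,0,0],0]
    - [1,[0,0,0],0]
    - [1,[0,0,0],0]
    - [1,[0,0,0],0]
    - [1,[0,0,0],0]
  squeeze: 60

```text
t: 5.1
eef_pos: [0.5378, 0.0388, 0.0925]
tool_rot: [0.0, 0.796, 0.605, 0.0]
contact_force: [-0.2, -0.1, 5.2]
gripper_width: 0.164
grasp_force: 58.4
```

Request:
apply_moves:
  deltas:
    - [1,[0,0,-0.05],0]
    - [1,[0,0,-0.2],0]
    - [1,[0,0,-0.4],0]
    - [1,[0,0,-0.55],0]
    - [1,[0,0,-0.64],0]
    - [1,[0,0,-0.64],0]
    - [1,[0,0,-0.64],0]

```text
t: 5.8
eef_pos: [0.5368, 0.039, 0.2195]
tool_rot: [-0.0, 0.796, 0.606, -0.0]
contact_force: [-0.0, 0.8, -1.7]
gripper_width: 0.166
grasp_force: 58.3
```

```bash
python3 -c "
from m import *
mv((.505,-.187,.22),.31);print(bot.get_obs()['contact_force'])"
```

```text
move [-1.131  0.148 -0.003] turn -0.0922 pos [0.5368 0.039  0.2195] tooly -0.2695
[-0.03426311  0.7699113  -1.72470586]
```

Request:
apply_moves:
  deltas:
    - [1,[-0.2,0.03,0],-0.02]
    - [1,[-0.4,0.06,0],-0.04]
    - [1,[-0.6,0.09,0],-0.06]
    - [1,[-0.8,0.12,0],-0.08]
    - [1,[-0.94,0.14,0],-0.0922]
    - [1,[-1,0.148,0],-0.0922]
    - [1,[-1,0.148,0],-0.0922]

```text
t: 6.5
eef_pos: [0.5113, -0.1633, 0.2187]
tool_rot: [-0.001, 0.592, 0.806, -0.001]
contact_force: [-0.6, -0.5, -2.0]
gripper_width: 0.164
grasp_force: 58.4
```

```bash
python3 -c "
from m import *
mv((.505,-.187,.22),.31)"
```

```text
move [-0.104 -0.066 -0.006] turn -0.0009 pos [ 0.5113 -0.1633  0.2187] tooly 0.3044
```

Request:
apply_moves:
  deltas:
    - [1,[-0.05,-0.033,0],0]
    - [1,[-0.104,-0.066,0],0]
    - [1,[-0.104,-0.066,0],0]
    - [1,[-0.104,-0.066,0],0]

```text
t: 6.9
eef_pos: [0.5064, -0.1853, 0.2199]
tool_rot: [-0.0, 0.59, 0.808, 0.0]
contact_force: [0.2, -0.5, -2.1]
gripper_width: 0.166
grasp_force: 58.4
```

```bash
cat > run3.py <<'E'
from fit import *; from m import *
from scipy.optimize import minimize
cs=[bot.read_camera("scene"),bot.read_camera("top")]
mv((.505,-.187,.22),.31)
o=bot.get_obs();z=o["eef_pos"][2]-.0925+.0005
body=[(n,[(a,b,c+z) for a,b,c in f]) for n,f in box(.03,.05,0,.088)]
for cc in([cs[0]],cs):
    p,f=fit(body,cc,o["eef_pos"][:2],.015,(.1,.5));print("cart",np.round(p,4),round(f,1))
pd=[.5023,-.1888,.326]
a=overlay(cs[0],[(body,p),(DOCK,pd)],"pics/o3.png",5,(260,160,360,270))
b=overlay(cs[1],[(body,p),(DOCK,[.5062,-.1866,.3116])],"pics/o4.png",5,(280,170,360,280))
im=np.hstack([a,b]);s=min(800/im.shape[1],600/im.shape[0]);cv2.imwrite("pics/oh.png",cv2.resize(im,None,fx=s,fy=s))
E
python3 run3.py
```

```text
move [-0.008 -0.011 -0.   ] turn 0.0001 pos [ 0.5066 -0.1848  0.22  ] tooly 0.3104
cart [ 0.5085 -0.1838  0.5   ] -139.9
cart [ 0.4916 -0.1998  0.5   ] -159.2
```

View pics/oh.png

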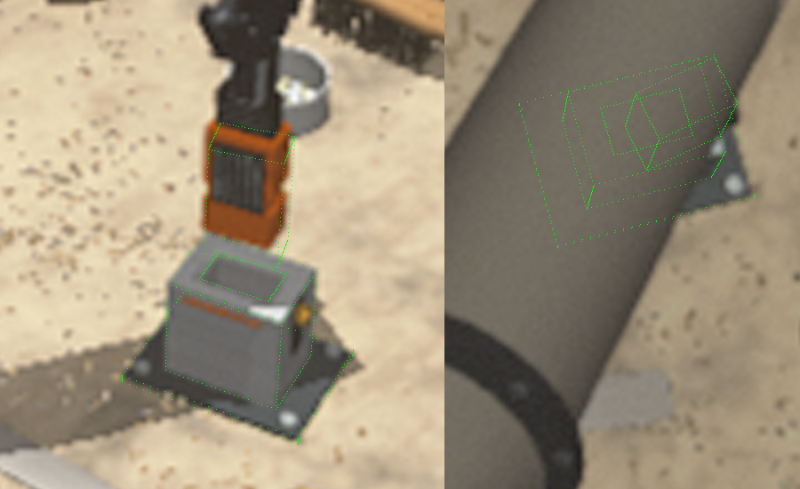

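Left: the held cartridge at crop (245,180) hangs upright over the mouth at (245,275). The fit shown is wrong because the arm hides the top view. I'll refit with the scene camera only and tighter bounds.

```bash
cat > run4.py <<'E'
from fit import *; from m import *
c=bot.read_camera("scene");o=bot.get_obs();e=o["eef_pos"];print(np.round(e,4))
hsv=cv2.cvtColor(c["color"],cv2.COLOR_RGB2HSV)
res=[]
G=grad(c)
for dz in(-.002,0,.002):
    z=e[2]-.0925+dz
    body=[(n,[(a,b,cc+z) for a,b,cc in f]) for n,f in box(.03,.05,.0,.088)]
    p,f=fit(body,[c],e[:2],.01,(.27,.37));print(dz,"cart",np.round(p,4),round(f,1));res.append((f,body,p))
f,body,p=min(res,key=lambda r:r[0])
pd,fd=fit(DOCK,[c],(.504,-.188),.01,(.27,.37));print("dock",np.round(pd,4),fd)
mid=lambda z,q:proj(np.array([[q[0],q[1],z]]),c)
overlay(c,[(body,p),(DOCK,pd)],"pics/o5.png",6,(265,170,345,265))
E
python3 run4.py
```

```text
[ 0.5066 -0.1849  0.22  ]
-0.002 cart [ 0.5097 -0.177   0.27  ] -135.1
0 cart [ 0.5077 -0.1787  0.27  ] -135.0
0.002 cart [ 0.5058 -0.1804  0.27  ] -134.9
dock [ 0.5018 -0.1903  0.3064] -120.16546630859375
```

View pics/o5.png

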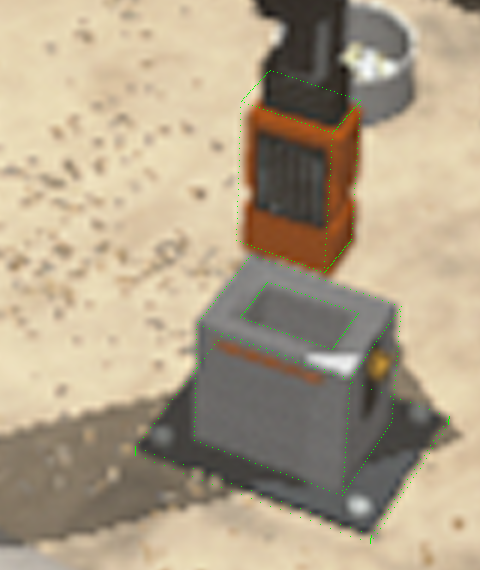

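Scene crop: cartridge edges at left x≈248, middle ≈328, right ≈358, while the model has 243/330/362. The yaw is unclear, so I'll measure the vertical edges numerically.

```bash
cat > edges.py <<'E'
from fit import *; from m import *
from scipy.optimize import least_squares
c=bot.read_camera("scene");e=bot.get_obs()["eef_pos"]
im=c["color"].astype(int)
for r in(191,205,206,207):
    print(r,[tuple(im[r,u]) for u in range(303,328)] if 0 else " ".join(f"{im[r,u,0]}/{im[r,u,2]}" for u in range(302,330)))
def corners(p,z): 
    cth,s=np.cos(p[2]),np.sin(p[2]);return proj(np.array([[p[0]+a*.015*cth-b*.025*s,p[1]+a*.015*s+b*.025*cth,z] for a,b in((-1,1),(-1,-1),(1,-1))]),c)
for y in(.1,.2,.31,.4): print(y,np.round(corners([e[0],e[1],y],e[2]-.0925+.08),1).tolist(),np.round(corners([e[0],e[1],y],e[2]-.0925+.015),1).tolist())
E
python3 edges.py
```

```text
191 229/179 231/181 233/185 209/143 154/64 121/31 107/36 116/35 135/32 142/30 147/34 152/31 159/32 169/31 175/31 171/31 157/27 152/34 148/29 152/32 168/29 142/24 113/25 175/130 205/161 204/156 213/162 219/166
205 224/173 226/177 231/184 190/127 134/21 126/33 120/40 104/36 86/63 66/58 61/56 65/59 64/56 66/58 61/51 68/62 67/55 107/39 125/34 140/33 157/30 133/24 173/110 218/160 222/173 221/170 220/170 222/170
206 225/173 224/174 230/180 186/123 133/30 138/33 140/34 134/33 123/33 117/34 106/40 78/46 62/47 57/47 52/46 64/60 67/56 103/34 132/37 154/32 144/30 117/29 167/104 216/159 220/171 219/168 222/169 225/171
207 227/176 225/176 223/164 175/105 134/27 137/31 138/33 138/34 140/34 139/30 134/32 123/32 119/34 105/34 95/38 80/52 59/47 110/38 155/28 158/33 126/29 109/24 179/126 218/167 215/165 215/162 218/164 221/168
0.1 [[305.9, 188.7], [319.6, 195.4], [325.8, 190.6]] [[305.3, 205.9], [318.6, 212.7], [324.6, 207.8]]
0.2 [[305.8, 189.2], [320.5, 195.2], [325.8, 190.0]] [[305.2, 206.5], [319.5, 212.5], [324.7, 207.2]]
0.31 [[305.9, 189.9], [321.5, 194.9], [325.8, 189.3]] [[305.3, 207.1], [320.4, 212.2], [324.6, 206.5]]
0.4 [[306.0, 190.5], [322.2, 194.6], [325.6, 188.8]] [[305.4, 207.7], [321.1, 211.9], [324.5, 206.0]]
```

```bash
python3 -c "
from m import *
mv((.5049,-.1885,.187),.31)"
```

```text
move [-0.014 -0.014  0.165] turn 0.0001 pos [ 0.5066 -0.1849  0.22  ] tooly 0.3105
```

Request:
apply_moves:
  deltas:
    - [1,[-0.014,-0.014,0.05],0]
    - [1,[-0.014,-0.014,0.1],0]
    - [1,[-0.014,-0.014,0.14],0]
    - [1,[-0.014,-0.014,0.165],0]
    - [1,[-0.014,-0.014,0.165],0]
    - [1,[-0.014,-0.014,0.165],0]

```text
t: 7.7
eef_pos: [0.5046, -0.1892, 0.1869]
tool_rot: [-0.0, 0.59, 0.808, -0.0]
contact_force: [0.3, -1.1, -2.3]
gripper_width: 0.162
grasp_force: 58.4
```

```bash
python3 -c "
from m import *
mv((.5049,-.1885,.184),.306)
from fit import *
c=bot.read_camera('scene');e=bot.get_obs()['eef_pos'];z=e[2]-.0925
b=[(n,[(x,y,q+z) for x,y,q in f]) for n,f in box(.03,.05,0,.088)]
overlay(c,[],'pics/o6.png',8,(275,175,345,245))"
```

```text
move [0.003 0.003 0.015] turn 0.0006 pos [ 0.5046 -0.1892  0.1869] tooly 0.3095
```

View pics/o6.png

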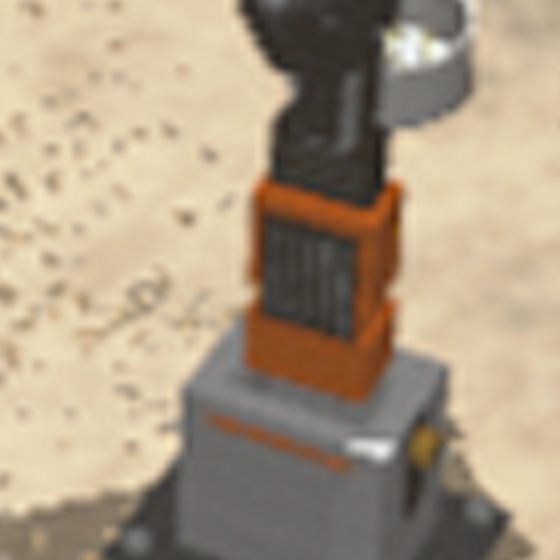

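The cartridge foot at crop (247–392, 400) sits centred over the block (185–447). I'll descend gently, feeling for contact.

Request:
apply_moves:
  deltas:
    - [1,[0.003,0.003,0.01],0]
    - [1,[0.003,0.003,0.02],0]
    - [1,[0.003,0.003,0.03],0]
    - [1,[0.003,0.003,0.04],0]
    - [1,[0.003,0.003,0.04],0]

```text
t: 8.25
eef_pos: [0.5048, -0.1883, 0.1787]
tool_rot: [-0.0, 0.59, 0.808, -0.0]
contact_force: [1.3, -0.1, -1.9]
gripper_width: 0.165
grasp_force: 58.4
```

Request:
apply_moves:
  deltas:
    - [1,[0,0,0.007],0]
    - [1,[0,0,0.014],0]
    - [1,[0,0,0.02],0]
    - [1,[0,0,0.02],0]

```text
t: 8.65
eef_pos: [0.5049, -0.1883, 0.1748]
tool_rot: [-0.0, 0.59, 0.808, -0.0]
contact_force: [0.8, 0.5, -2.0]
gripper_width: 0.162
grasp_force: 58.2
```

Request:
apply_moves:
  deltas:
    - [1,[0,0,0.007],0]
    - [1,[0,0,0.014],0]
    - [1,[0,0,0.02],0]
    - [1,[0,0,0.02],0]

```text
t: 9.05
eef_pos: [0.5048, -0.1883, 0.1708]
tool_rot: [-0.0, 0.59, 0.808, -0.0]
contact_force: [0.4, 0.1, -2.1]
gripper_width: 0.163
grasp_force: 58.2
```

Request:
apply_moves:
  deltas:
    - [1,[0,0,0.007],0]
    - [1,[0,0,0.014],0]
    - [1,[0,0,0.02],0]
    - [1,[0,0,0.02],0]

```text
t: 9.45
eef_pos: [0.5049, -0.1883, 0.1669]
tool_rot: [-0.0, 0.59, 0.808, 0.0]
contact_force: [0.6, 0.8, -1.1]
gripper_width: 0.165
grasp_force: 58.3
```

Request:
apply_moves:
  deltas:
    - [1,[0,0,0.007],0]
    - [1,[0,0,0.014],0]
    - [1,[0,0,0.02],0]
    - [1,[0,0,0.02],0]

```text
t: 9.85
eef_pos: [0.5053, -0.1887, 0.1633]
tool_rot: [0.0, 0.59, 0.808, 0.0]
contact_force: [0.9, 0.2, 1.2]
gripper_width: 0.161
grasp_force: 58.8
```

Request:
apply_moves:
  deltas:
    - [1,[0,0,0.007],0]
    - [1,[0,0,0.014],0]
    - [1,[0,0,0.02],0]
    - [1,[0,0,0.02],0]

```text
t: 10.25
eef_pos: [0.5046, -0.1884, 0.1585]
tool_rot: [-0.0, 0.59, 0.808, -0.0]
contact_force: [0.9, -0.8, -0.7]
gripper_width: 0.165
grasp_force: 58.2
```

Request:
apply_moves:
  deltas:
    - [1,[0,0,0.007],0]
    - [1,[0,0,0.014],0]
    - [1,[0,0,0.02],0]
    - [1,[0,0,0.02],0]

```text
t: 10.65
eef_pos: [0.5047, -0.1883, 0.1546]
tool_rot: [-0.0, 0.59, 0.808, -0.0]
contact_force: [1.0, 0.1, -1.5]
gripper_width: 0.166
grasp_force: 58.2
```

Request:
apply_moves:
  deltas:
    - [1,[0,0,0.007],0]
    - [1,[0,0,0.014],0]
    - [1,[0,0,0.02],0]
    - [1,[0,0,0.02],0]

```text
t: 11.05
eef_pos: [0.5047, -0.1883, 0.1506]
tool_rot: [-0.0, 0.59, 0.808, -0.0]
contact_force: [1.0, -0.3, -1.1]
gripper_width: 0.162
grasp_force: 58.2
```

Request:
apply_moves:
  deltas:
    - [1,[0,0,0.007],0]
    - [1,[0,0,0.014],0]
    - [1,[0,0,0.02],0]
    - [1,[0,0,0.02],0]

```text
t: 11.45
eef_pos: [0.5047, -0.1883, 0.1466]
tool_rot: [-0.0, 0.59, 0.808, -0.0]
contact_force: [0.4, 0.5, -0.7]
gripper_width: 0.166
grasp_force: 58.3
```

Request:
apply_moves:
  deltas:
    - [1,[0,0,0.007],0]
    - [1,[0,0,0.014],0]
    - [1,[0,0,0.02],0]
    - [1,[0,0,0.02],0]

```text
t: 11.85
eef_pos: [0.5047, -0.1883, 0.1426]
tool_rot: [-0.0, 0.59, 0.808, -0.0]
contact_force: [0.1, 1.6, -2.7]
gripper_width: 0.16
grasp_force: 58.2
```

Request:
apply_moves:
  deltas:
    - [1,[0,0,0.007],0]
    - [1,[0,0,0.014],0]
    - [1,[0,0,0.02],0]
    - [1,[0,0,0.02],0]

```text
t: 12.25
eef_pos: [0.5047, -0.1883, 0.1386]
tool_rot: [-0.0, 0.59, 0.808, -0.0]
contact_force: [-0.1, 0.7, -1.7]
gripper_width: 0.16
grasp_force: 58.2
```

Request:
apply_moves:
  deltas:
    - [1,[0,0,0.005],0]
    - [1,[0,0,0.01],0]
    - [1,[0,0,0.01],0]

```text
t: 12.55
eef_pos: [0.5048, -0.1883, 0.1367]
tool_rot: [-0.0, 0.59, 0.808, -0.0]
contact_force: [0.3, 1.0, -0.6]
gripper_width: 0.159
grasp_force: 58.3
```

Request:
apply_moves:
  deltas:
    - [1,[0,0,0.005],0]
    - [1,[0,0,0.01],0]
    - [1,[0,0,0.01],0]

```text
t: 12.85
eef_pos: [0.5048, -0.1883, 0.1347]
tool_rot: [-0.0, 0.59, 0.808, -0.0]
contact_force: [0.8, 1.4, -2.0]
gripper_width: 0.163
grasp_force: 58.2
```

Request:
apply_moves:
  deltas:
    - [1,[0,0,0.005],0]
    - [1,[0,0,0.01],0]
    - [1,[0,0,0.01],0]

```text
t: 13.15
eef_pos: [0.5047, -0.1883, 0.1326]
tool_rot: [-0.0, 0.59, 0.808, -0.0]
contact_force: [1.4, 1.1, -2.1]
gripper_width: 0.167
grasp_force: 58.3
```

Request:
apply_moves:
  deltas:
    - [1,[0,0,0.005],0]
    - [1,[0,0,0.01],0]
    - [1,[0,0,0.01],0]

```text
t: 13.45
eef_pos: [0.5046, -0.1884, 0.1305]
tool_rot: [-0.0, 0.59, 0.808, -0.0]
contact_force: [1.6, 0.6, -5.5]
gripper_width: 0.162
grasp_force: 58.2
```

Request:
apply_moves:
  deltas:
    - [1,[0,0,0.005],0]
    - [1,[0,0,0.005],0]

```text
t: 13.65
eef_pos: [0.5047, -0.1884, 0.1295]
tool_rot: [-0.0, 0.59, 0.808, -0.0]
contact_force: [1.8, 0.4, -8.1]
gripper_width: 0.165
grasp_force: 58.2
```

Request:
apply_moves:
  deltas:
    - [1,[0,0,0.005],0]
    - [1,[0,0,0.005],0]

```text
t: 13.85
eef_pos: [0.5049, -0.1885, 0.1289]
tool_rot: [-0.0, 0.59, 0.808, -0.0]
contact_force: [1.7, 0.4, -5.8]
gripper_width: 0.159
grasp_force: 58.8
```

The force turned downward (−8 N), so the ball is pulling into the groove and home is near. I'll go on in 0.4 mm steps.

Request:
apply_moves:
  deltas:
    - [1,[0,0,0.002],0]
    - [1,[0,0,0.002],0]

```text
t: 14.05
eef_pos: [0.505, -0.1885, 0.1287]
tool_rot: [0.0, 0.59, 0.808, 0.0]
contact_force: [1.6, -0.2, -4.1]
gripper_width: 0.163
grasp_force: 59.2
```

Request:
apply_moves:
  deltas:
    - [1,[0,0,0.002],0]
    - [1,[0,0,0.002],0]

```text
t: 14.25
eef_pos: [0.5051, -0.1884, 0.1283]
tool_rot: [0.0, 0.59, 0.808, 0.0]
contact_force: [0.9, -0.5, -2.9]
gripper_width: 0.164
grasp_force: 59.6
```

Request:
apply_moves:
  deltas:
    - [1,[0,0,0.003],0]
    - [1,[0,0,0.003],0]

```text
t: 14.45
eef_pos: [0.5052, -0.1885, 0.1277]
tool_rot: [0.0, 0.59, 0.808, 0.0]
contact_force: [1.3, 0.6, -2.0]
gripper_width: 0.161
grasp_force: 59.9
```

Request:
apply_moves:
  deltas:
    - [1,[0,0,0.003],0]
    - [1,[0,0,0.003],0]

```text
t: 14.65
eef_pos: [0.5051, -0.1884, 0.1271]
tool_rot: [0.0, 0.59, 0.808, 0.0]
contact_force: [1.1, 0.5, -1.4]
gripper_width: 0.164
grasp_force: 60.0
```

Request:
apply_moves:
  deltas:
    - [1,[0,0,0.003],0]
    - [1,[0,0,0.003],0]

```text
t: 14.85
eef_pos: [0.5055, -0.1884, 0.1269]
tool_rot: [0.0, 0.59, 0.808, 0.0]
contact_force: [1.3, 1.4, 3.1]
gripper_width: 0.162
grasp_force: 61.3
```

Request:
apply_moves:
  deltas:
    - [1,[0,0,0.002],0]
    - [1,[0,0,0.002],0]

```text
t: 15.05
eef_pos: [0.5057, -0.1885, 0.1268]
tool_rot: [0.001, 0.59, 0.808, 0.0]
contact_force: [0.0, 1.3, 7.3]
gripper_width: 0.163
grasp_force: 62.2
```

Request:
apply_moves:
  deltas:
    - [1,[0,0,0.002],0]
    - [1,[0,0,0.002],0]

```text
t: 15.25
eef_pos: [0.5059, -0.1885, 0.1267]
tool_rot: [0.001, 0.59, 0.808, 0.001]
contact_force: [0.3, 2.4, 9.9]
gripper_width: 0.165
grasp_force: 62.9
```

Request:
apply_moves:
  deltas:
    - [1,[0,0,0.003],0]
    - [1,[0,0,0.003],0]

```text
t: 15.45
eef_pos: [0.5063, -0.1885, 0.1266]
tool_rot: [0.001, 0.59, 0.808, 0.001]
contact_force: [-0.8, 2.9, 14.1]
gripper_width: 0.169
grasp_force: 63.8
```

Request:
apply_moves:
  deltas:
    - [1,[0,0,-0.005],0]
    - [1,[0,0,-0.005],0]

```text
t: 15.65
eef_pos: [0.5057, -0.1885, 0.1267]
tool_rot: [0.001, 0.59, 0.808, 0.0]
contact_force: [0.6, 1.3, 7.2]
gripper_width: 0.162
grasp_force: 62.2
```

Request:
apply_moves:
  deltas:
    - [0.7,[0,0,0],0]
    - [0.6,[0,0,0],0]
    - [0.4,[0,0,0],0]
    - [0.2,[0,0,0],0]
    - [0,[0,0,0],0]
    - [0,[0,0,0],0]
    - [0,[0,0,0],0]
    - [0,[0,0,0],0]

```text
t: 16.45
eef_pos: [0.5049, -0.1884, 0.126]
tool_rot: [-0.0, 0.59, 0.808, 0.0]
contact_force: [-0.5, 0.2, 0.3]
gripper_width: 1.0
grasp_force: 0.0
```

Request:
apply_moves:
  deltas:
    - [0,[0,0,-0.05],0]
    - [0,[0,0,-0.15],0]
    - [0,[0,0,-0.3],0]
    - [0,[0,0,-0.5],0]
    - [0,[0,0,-0.7],0]
    - [0,[0,0,-0.8],0]
    - [0,[0,0,-0.8],0]
    - [0,[0,0,-0.8],0]

```text
t: 17.25
eef_pos: [0.5049, -0.1883, 0.2864]
tool_rot: [0.0, 0.59, 0.808, 0.0]
contact_force: [0.6, -0.1, -0.2]
gripper_width: 1.003
grasp_force: 0.0
```

```bash
python3 -c "
from fit import *
from station import bot
c=bot.read_camera('scene')
for s in(.028,.034,.040):
    B=[(n,[(x,y,q+s) for x,y,q in f]) for n,f in CART if f[0][2]>=.088-1e-9]+[(n,[(x,y,max(q+s,.088)) for x,y,q in f]) for n,f in CART[:5]]
    print(s,fit(B,[c],(.5035,-.188),.005,(.27,.36)))
overlay(c,[],'pics/o7.png',6,(260,150,350,250))"
```

```text
0.028 (array([ 0.50186726, -0.19271132,  0.36      ]), np.float32(-130.21802))
0.034 (array([ 0.50757713, -0.18519286,  0.35999989]), np.float64(-131.4416961669922))
0.04 (array([ 0.50190113, -0.18925367,  0.35999833]), np.float64(-133.89352416992188))
```

View pics/o7.png

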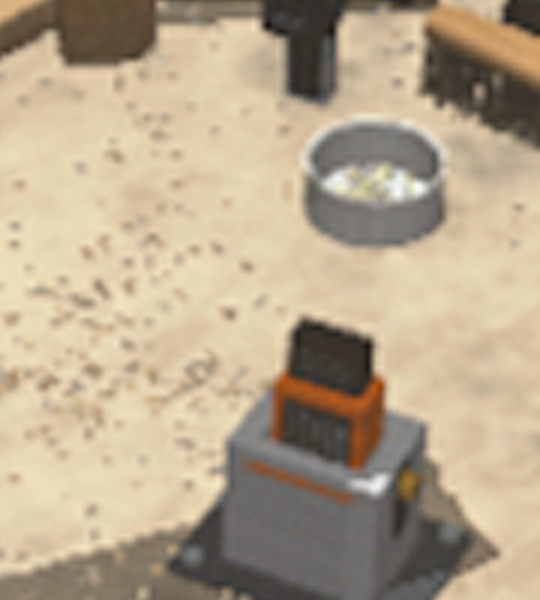

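The cartridge stands upright in the pocket (crop (330,420)). The ball's pull-in was followed by a firm stop, and the gripper is clear. Handing in.

```bash
python3 -c "
from station import bot
print(bot.hand_in())"
```

```text
the job is handed in; nothing more can be done
None
```

The orange cartridge is loaded in the metal dock: the ball clicked in, it met a firm stop at about 14 N with its underside about 34 mm above the bench, and I let go and handed the job in at about 17 s.

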